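# Slide the plant board home into its notches

### The job

The white plant board with the potted seedlings has been drawn out to the left along its green rails. Put your fingertips against its left-hand end and push it to the right along the rails until you feel it drop into the locating notches, then let go and move clear. Only push: do not lift the board or force it once it has dropped in, do not touch or tip the pots, and leave everything else where it stands.

Things in the scene. Friction and masses are not known exactly. Their poses are not given: they have to be found in the camera images.
- board: White board with a rim, loose on the stand's rails: 256 mm wide (x), 220 mm long (y, along the rails), plate 12 mm, rim 10 mm thick all round, its top 42 mm above the plate's underside. 0.78 to 1.0 kg with its pots. Origin: centre of the plate's underside, 80 mm above the table at the start: it rides on two battens below, 10 mm deep, 16 mm wide, at y = +80 and -80 mm. Axes parallel to the stand's.
- board_end (a point): Middle of the flat face to push on, the board's +y end (the robot's left): 256 mm wide, 42 mm high; 110 mm from the board's origin along its y, 21 mm above the plate's underside. Push along the board's -y: sliding takes 3 to 8 N, with 2 mm of side play. Over the notches the board drops 10 mm, flat on the rails, and the notch walls then stop it hard.
- stand: Fixed green steel stand: two rails along its y, 400 mm long, 26 mm wide, 208 mm clear between, tops 70 mm above the table; outside each a guide flange up to 92 mm, 266 mm over both. Notches 23 mm long, 14 mm deep at y = -150 and +10 mm, marked yellow. Between the rails nothing is higher than 35 mm. Origin: on the table under its centre; z up, yaw within 0.35 rad of the world's.
- stand_home (a point): Point on the stand where the board's origin lies when it has dropped home: midway between the rails, y = -70 mm in the stand's frame, at the rail tops, 70 mm above the table. Axes as the stand's. The notches leave the board 3.5 mm of play either way along the rails. The board starts 50 to 120 mm from here on the +y side.
- pot0: Terracotta pot with seedlings and a white label: 64 mm across the rim, 48 mm across the foot, 54 mm high (leaves, too soft to matter, reach about 95 mm), about 140 g, standing loose on the plant board's top. Origin: centre of its foot. To be left alone, standing on the board.
- pot1: Terracotta pot with seedlings and a white label: 64 mm across the rim, 48 mm across the foot, 54 mm high (leaves, too soft to matter, reach about 95 mm), about 140 g, standing loose on the plant board's top. Origin: centre of its foot. To be left alone, standing on the board.
- pot2: Terracotta pot with seedlings and a white label: 64 mm across the rim, 48 mm across the foot, 54 mm high (leaves, too soft to matter, reach about 95 mm), about 140 g, standing loose on the plant board's top. Origin: centre of its foot. To be left alone, standing on the board.
- sprayer: White spray bottle with a red head, 72 mm across, 189 mm high, loose, standing on the table beside the stand on its +x side. Origin: centre of its foot. To be left alone.
- spare_pot: Terracotta pot filled with compost, 64 mm across, 54 mm high, loose, standing on the table beside the stand on its +x side. Origin: centre of its foot. To be left alone.
- jar: Clear jar with a green cap, 64 mm across, 85 mm high, loose on the table to the robot's right. Origin: centre of its foot. To be left alone.
- trowel: Hand trowel with a wooden handle, 250 mm long along its x, at most 30 mm high, lying loose on the table to the robot's left. Origin: on the table near its middle. To be left alone.
- label_box: Blue open box with white plant labels, 70 by 100 mm, 80 mm high with the labels, loose on the table to the robot's right. Origin: centre of its underside. To be left alone.

How it is judged:
By the outcome, as a careful person would: the job done as asked, in the order asked, and still so for the second after the job is handed in, with the robot touching nothing.
It also fails if it takes over 35 s, if anything falls off the work surface, if the arm or the gripper's body presses on something with over 40 N, if the wrist force passes 120 N, or if a joint passes its speed limit or range.

### The arm

A 7-joint arm with a two-finger parallel gripper is mounted at the origin on the work surface. World frame = base frame: x ahead of the robot, y to its left, z up, the work surface at z = 0. Lengths are in mm, angles in rad, forces in N, time in s.
With the tool pointing down it reaches from about 400 to 850 mm from the base axis. Payload 4.5 kg.
Tool frame: the origin (TCP) lies on the centre line of the jaws, within the pads' length; the fingertips stand 14 mm ahead of it and the grasp point (between the pads) lies 5 mm behind it; z points along the fingers, x is the direction in which the jaws open and shut, and the axes are right-handed (so a half turn about z gives the same grasp; the last joint's range is limited). The gripper opens to 88 mm and grips with 3 to 60 N. Pads are 18 mm wide; open, the fingers measure 123 mm over their backs; the gripper's body (75 mm by 187 mm) begins 45 mm behind the grasp point.
Start: joints at [-1.155, 0.689, -0.195, 1.565, 0.157, 0.902, -0.215], TCP at [232.853, 580.03, 224.143] pointing down, gripper open.
Joint ranges: [-3.01, 3.01], [-0.46, 2.08], [-1.47, 1.51], [0.13, 2.56], [-1, 4.14], [0.04, 2.09], [-2.66, 2.66]. Speed limits (rad/s): [2.57, 2.57, 3.14, 3.14, 3.14, 3.14, 3.14].

### API

Orientations are given as a unit quaternion [x, y, z, w].
In Python, from rig import robot gives the robot as it stands. The module is installed in compiled form; this text tells all that it offers. Calls block until the motion is done:
- robot.reach(position, orientation): joint-space move of the TCP to a pose.
- robot.move_straight(position, rotation=None, velocity=150, f_stop=None): straight line of the TCP; rotation=None keeps the orientation; velocity is the mean speed in mm/s. With f_stop (N) it stops when the force on the tool has changed by that much, and returns True; else False.
- robot.movej(angles): joint-space move.
- robot.set_gripper(opening, effort=None): finger opening in mm; effort is the grip in N (None keeps the last); returns when the fingers have stopped.
- robot.dwell(seconds).
- robot.inverse_kinematics(position, orientation): joint angles nearest the present ones, or None.
- robot.get_obs(): the state.
- robot.read_camera(name): name is "side" or "top"; returns the picture (480x640x3 uint8, red, green, blue); there is no depth.
- robot.get_calibration(name): a dict with "fx", "fy", "cx", "cy" (pixels), "R" (3x3) and "t" (3): a world point X has camera coordinates R X + t. Camera axes: x right, y down, z forward; pixel columns grow to the right and rows downward; lengths in mm; the calibration is good to about 2 mm. A picture is of the moment at which its call begins. get_calibration takes no time and is no camera call.
A pose or a line that the arm cannot do raises robot.MotionError and nothing moves.
- robot.sign_off(): hands the job in, once; it reports no verdict.
The state is a dict: "clock": time; "joint_positions": joint angles; "dq": joint speeds; "joint_efforts": joint torques, N m; "tcp_pos": TCP position; "orientation": TCP orientation; "force": force on the tool from outside, world axes, zero at the start; "wrist_torque": the same for the moment, N m; "gripper_width": finger opening in mm.
Only numpy, scipy, OpenCV 4.12 (cv2) and the standard library are available. Lean on these libraries where they do the work, as an engineer would, in place of code of your own. Each camera call takes 0.05 s, during which the arm holds its last target.

## Working session

There is one attempt and no reset: what is moved stays moved. The work goes in short steps, each a Python script; the robot and the scene stay as the last script left them, time stands still between calls to the robot, and variables do not carry over. Pictures are saved under pics/ and viewed, and the job is handed in when it is done.

```bash
mkdir -p pics; python3 - <<'E'
from rig import robot
import cv2
for n in("side","top"):
    im=robot.read_camera(n); cv2.imwrite(f"pics/{n}0.png",im[:,:,::-1])
    c=robot.get_calibration(n); print(n,c)
o=robot.get_obs(); print(o["clock"],o["tcp_pos"],o["orientation"],o["force"],o["gripper_width"])
E
```

```text
side {'fx': 433.3779444601225, 'fy': 433.3779444601225, 'cx': 322.8954816738011, 'cy': 240.88535023868914, 'R': array([[ 0.98566454, -0.16811653,  0.01422153],
       [-0.10213514, -0.66165432, -0.74282028],
       [ 0.13429011,  0.73071909, -0.66933981]]), 't': array([-594.65347619,  166.69498662, 1074.56090546])}
top {'fx': 592.9478204494959, 'fy': 592.9478204494959, 'cx': 309.2157738723667, 'cy': 238.05080204274148, 'R': array([[-0.01970836, -0.99953643, -0.02320583],
       [-0.98766703,  0.02306965, -0.15486006],
       [ 0.15532362,  0.0198676 , -0.98766384]]), 't': array([  72.53054222,  620.96654292, 1440.66919291])}
0.1 [232.70361267 579.43765513 223.4001618 ] [ 8.28415270e-01  5.60113807e-01 -6.38527388e-04  5.06936022e-04] [ 0.38260501 -0.28792455  0.07387448] 87.95151271762522
```

View pics/side0.png

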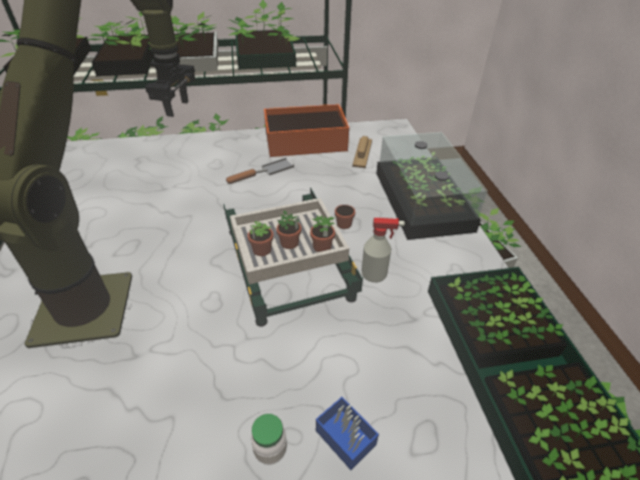

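View pics/top0.png

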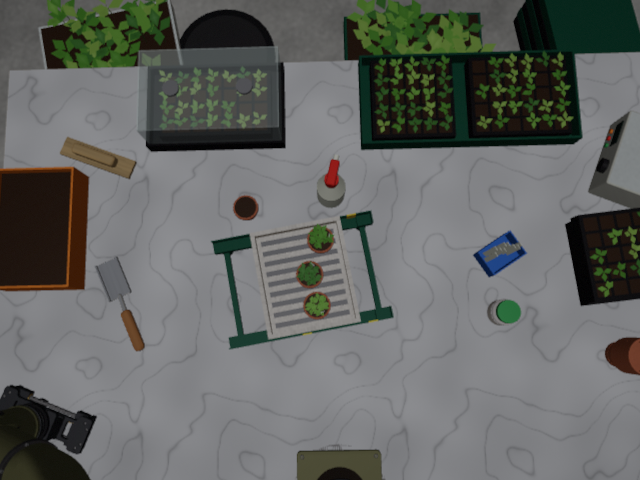

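The top view shows the board at about (255..358, 218..338), its +y end on the left of the picture at about column 262, with the stand's flange ends at (232,243) and (248,341). I'll zoom in for the corners.

```bash
python3 - <<'E'
import cv2
im=cv2.imread("pics/top0.png")[195:360,200:405]
cv2.imwrite("pics/topz.png",cv2.resize(im,None,fx=3.6,fy=3.6,interpolation=cv2.INTER_CUBIC))
im=cv2.imread("pics/side0.png")[180:330,215:415]
cv2.imwrite("pics/sidez.png",cv2.resize(im,None,fx=4,fy=4,interpolation=cv2.INTER_CUBIC))
E
```

```text
(no output)
```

View pics/topz.png

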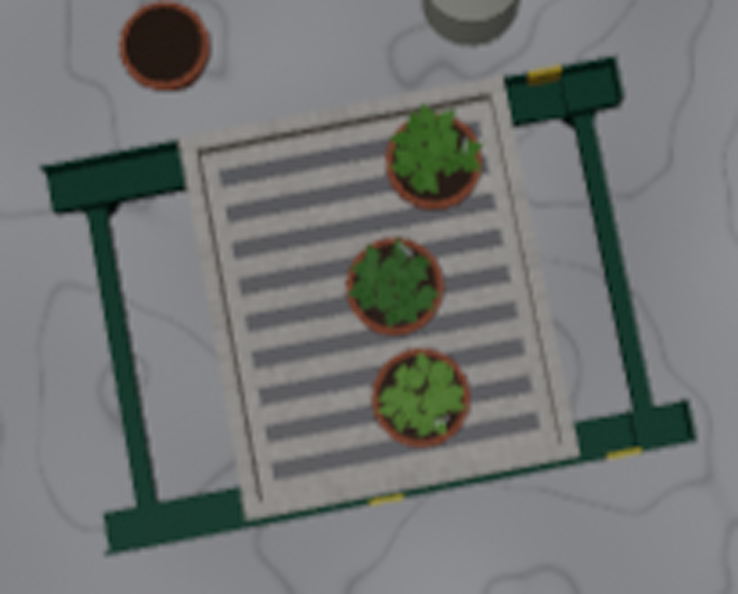

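View pics/sidez.png

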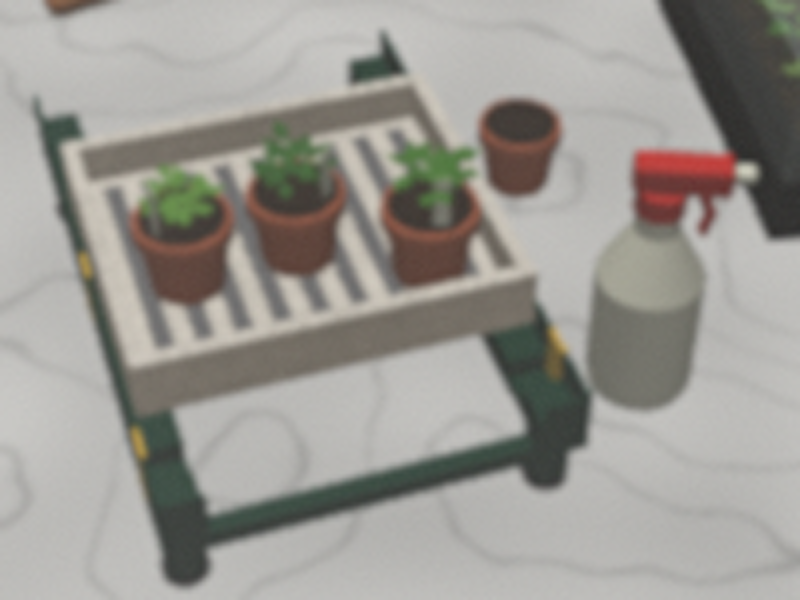

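```bash
cat > fit.py <<'E'
from rig import robot
import numpy as np
from scipy.optimize import least_squares
C={n:robot.get_calibration(n) for n in("top","side")}
def proj(n,X):
    c=C[n]; p=np.asarray(X)@c["R"].T+c["t"]
    return np.c_[c["fx"]*p[:,0]/p[:,2]+c["cx"],c["fy"]*p[:,1]/p[:,2]+c["cy"]]
def place(q,L):
    c,s=np.cos(q[2]),np.sin(q[2]); L=np.array(L,float)
    return np.c_[q[0]+c*L[:,0]-s*L[:,1],q[1]+s*L[:,0]+c*L[:,1],L[:,2]]
def solve(obs,x0=(650,60,-.1)):
    f=lambda q:np.concatenate([(proj(n,place(q,L))-P).ravel() for n,L,P in obs])
    r=least_squares(f,x0); return r.x,r.fun.reshape(-1,2)
E
python3 - <<'E'
from fit import *
tz=lambda P:np.array(P)/3.6+[200,195]
sz=lambda P:np.array(P)/4+[215,180]
Lb=[(128,110,122),(128,-110,122),(-128,-110,122),(-128,110,122)]
T=("top",Lb,tz([(182,140),(500,78),(578,452),(247,520)]))
S=("side",[Lb[3],Lb[0],Lb[1],Lb[2]],sz([(62,148),(404,76),(535,272),(130,368)]))
for o in([T],[S],[T,S]):
    b,r=solve(o); print("board",b,np.abs(r).max())
Ls=[(133,200,92),(-133,200,70),(133,-200,92)]
s,r=solve([("top",Ls,tz([(42,168),(108,552),(618,58)]))]);print("stand",s,r)
c,sn=np.cos(s[2]),np.sin(s[2]); d=b[:2]-s[:2]
print("board in stand",d@[c,sn],d@[-sn,c])
E
```

```text
board [5.18349693e+02 7.06082814e+01 1.71890757e-01] 1.1705005257493895
board [5.18363058e+02 7.10687849e+01 1.90641364e-01] 2.3552923941167023
board [5.18380778e+02 7.07379182e+01 1.78753601e-01] 2.998400907585335
stand [5.15535527e+02 7.91686487e+01 1.62378659e-01] [[-0.35808734 -0.86992702]
 [ 0.10936617  0.91021646]
 [ 0.24185637 -0.09119089]]
board in stand 1.444860229107449 -8.779809095305874
```

```bash
cat >> fit.py <<'E'
yaw=0.172; B=np.array([518.4,70.7]); ax=np.array([np.cos(yaw),np.sin(yaw)]); ay=np.array([-ax[1],ax[0]])
def quat(a): # tool z down, tool x at angle a
    return np.array([np.cos(a/2),np.sin(a/2),0,0])
def P(y,z,x=0): 
    p=B+ay*y+ax*x; return np.array([p[0],p[1],z])
E
python3 - <<'E'
from fit import *
for a in(yaw,yaw-np.pi,yaw+np.pi):
    for p in(P(180,224),P(180,104),P(119,104),P(45,104)):
        j=robot.inverse_kinematics(p,quat(a)); print(round(a,2),p.round(),None if j is None else np.round(j,2))
print(robot.get_obs()["clock"])
E
```

```text
0.17 [488. 248. 224.] [-0.56  0.58  0.01  1.81 -0.01  0.75 -0.37]
0.17 [488. 248. 104.] [-0.53  0.77 -0.04  1.91  0.06  0.47 -0.44]
0.17 [498. 188. 104.] [-0.43  0.75 -0.03  1.95  0.05  0.44 -0.33]
0.17 [511. 115. 104.] [-0.29  0.75 -0.03  1.98  0.05  0.42 -0.19]
-2.97 [488. 248. 224.] [-0.06  0.7  -0.85  1.78  0.64  0.95  2.13]
-2.97 [488. 248. 104.] [-0.13  0.86 -0.74  1.89  0.86  0.74  1.94]
-2.97 [498. 188. 104.] [-0.02  0.85 -0.74  1.93  0.88  0.72  2.01]
-2.97 [511. 115. 104.] [ 0.13  0.85 -0.75  1.96  0.9   0.71  2.12]
3.31 [488. 248. 224.] [-0.06  0.7  -0.85  1.78  0.64  0.95  2.13]
3.31 [488. 248. 104.] [-0.13  0.86 -0.74  1.89  0.86  0.74  1.94]
3.31 [498. 188. 104.] [-0.02  0.85 -0.74  1.93  0.88  0.72  2.01]
3.31 [511. 115. 104.] [ 0.13  0.85 -0.75  1.96  0.9   0.71  2.12]
0.1
```

```bash
python3 - <<'E'
from fit import *
import cv2
robot.set_gripper(0,5)
robot.reach(P(180,224),quat(yaw))
robot.move_straight(P(180,104),velocity=120)
o=robot.get_obs(); print(o["clock"],o["force"].round(2),o["gripper_width"],o["tcp_pos"])
h=robot.move_straight(P(100,104),velocity=25,f_stop=2.0)
o=robot.get_obs(); print(h,o["clock"],o["force"].round(2),((o["tcp_pos"][:2]-B)@ay).round(2),((o["tcp_pos"][:2]-B)@ax).round(2))
for n in("side","top"):
    cv2.imwrite(f"pics/{n}1.png",robot.read_camera(n)[:,:,::-1])
a=cv2.imread("pics/side1.png")[150:330,200:440]; b=cv2.imread("pics/top1.png")[180:360,180:420]
cv2.imwrite("pics/c1.png",cv2.resize(np.hstack([a,b]),(800,300),interpolation=cv2.INTER_CUBIC))
E
```

```text
4.0917 [0.58 0.31 0.35] 0.5415741675594277 [488.05972865 248.33061766 104.60462299]
True 6.2 [-0.23  0.22 -0.22] 121.51 -0.19
```

View pics/c1.png

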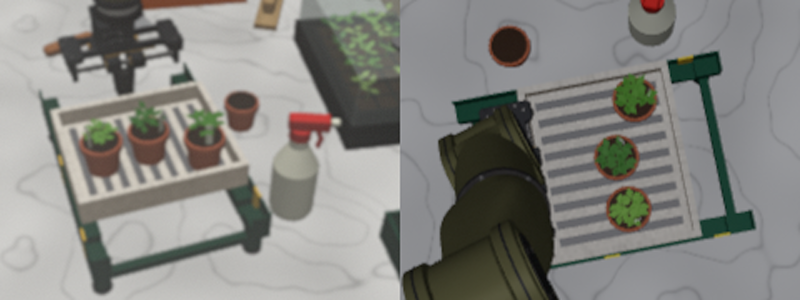

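The tips look to be at the board's end, in the side view at about (125,88) of the composite. Next I'll push most of the way, then continue in small steps while tracking the board.

```bash
cat >> fit.py <<'E'
import cv2
LP=[(128,-110,122),(-128,-110,122),(-128,0,122),(-128,60,122)]
def boardfit(im_ref,pts,im):
    g0=cv2.cvtColor(im_ref,cv2.COLOR_RGB2GRAY);g1=cv2.cvtColor(im,cv2.COLOR_RGB2GRAY)
    n,st,e=cv2.calcOpticalFlowPyrLK(g0,g1,pts.astype(np.float32).reshape(-1,1,2),None,winSize=(21,21),maxLevel=3)
    return n.reshape(-1,2),st.ravel()
def yof(o): return float((o["tcp_pos"][:2]-B)@ay)
E
python3 - <<'E'
from fit import *
im=robot.read_camera("side")
tops=[(128,-110,122),(-128,-110,122)]
p=proj("side",place((*B,yaw),tops)); print("start pts",p.round(1))
y=118
while y>=78:
    h=robot.move_straight(P(y,104),velocity=30,f_stop=12)
    o=robot.get_obs(); im2=robot.read_camera("side")
    p,st=boardfit(im,p,im2); im=im2
    # solve along-rail & height
    def f(q): return (proj("side",[[*(B+ay*(L[1]+q[0])+ax*L[0]),L[2]+q[1]] for L in tops])-p).ravel()
    r=least_squares(f,[0,0])
    print(y,h,round(o["clock"],2),o["force"].round(1),round(yof(o),1),"slide,dz",r.x.round(1),st)
    if h: break
    y-=8
np.save("pts.npy",p); np.save("ref.npy",im); cv2.imwrite("pics/side2.png",im[:,:,::-1])
E
```

```text
start pts [[348.6 248.5]
 [246.2 272.6]]
118 False 6.62 [-0.4  3.4 -2.2] 118.8 slide,dz [-3.3  0.8] [1 1]
110 False 7.09 [-0.5  2.1 -2. ] 109.6 slide,dz [-12.5   0.9] [1 1]
102 False 7.56 [-0.7  1.5 -2.2] 101.6 slide,dz [-19.7   0.4] [1 1]
94 False 8.03 [-0.9  1.8 -1.7] 93.6 slide,dz [-25.2  -1.2] [1 1]
86 False 8.49 [-0.6  1.8 -2.1] 85.6 slide,dz [-30.   -3.7] [1 1]
78 False 8.96 [-0.3  3.1 -2. ] 77.6 slide,dz [-34.6  -6.2] [1 1]
```

```bash
python3 - <<'E'
import cv2,numpy as np
from fit import proj,B,ax,ay
im=cv2.imread("pics/side2.png")
print(np.load("pts.npy"))
b=im[170:340,210:410]
cv2.imwrite("pics/c2.png",cv2.resize(b,(700,595),interpolation=cv2.INTER_CUBIC))
E
```

```text
[[353.6961 259.3906]
 [250.1904 285.0451]]
```

View pics/c2.png

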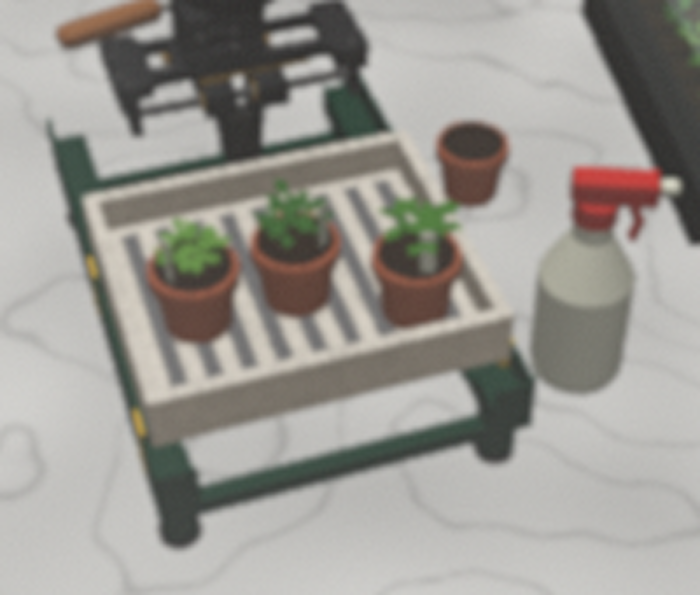

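The board is square in its guides, the pots are upright, and its front corners are at about (356,261) and (253,285). The corner tracking drifts, so I'll watch the median flow of features on the board and pots instead. A 10 mm drop should show as a jump of about 3-4 px.

```bash
cat > push.py <<'E'
from fit import *
import sys
y0,y1,fs=float(sys.argv[1]),float(sys.argv[2]),float(sys.argv[3])
q=[[*(B+ay*-40),110],[*(B+ay*-42),110],[*(B+ay*-40),100]]; pp=proj("side",q)
print("px per 2mm slide",(pp[1]-pp[0]).round(2),"per 10mm drop",(pp[2]-pp[0]).round(2))
mask=np.zeros((480,640),np.uint8); cv2.fillConvexPoly(mask,np.array([[240,230],[320,215],[352,262],[256,285]]),255)
g=cv2.cvtColor(robot.read_camera("side"),cv2.COLOR_RGB2GRAY)
y=y0
while y>=y1:
    h=robot.move_straight(P(y,104),velocity=12,f_stop=fs)
    o=robot.get_obs(); im=robot.read_camera("side"); g2=cv2.cvtColor(im,cv2.COLOR_RGB2GRAY)
    p=cv2.goodFeaturesToTrack(g,80,0.02,4,mask=mask)
    n,st,e=cv2.calcOpticalFlowPyrLK(g,g2,p,None,winSize=(15,15)); d=np.median((n-p)[st.ravel()==1].reshape(-1,2),axis=0)
    g=g2
    print(y,h,round(o["clock"],2),o["force"].round(1),round(yof(o),1),"flow",d.round(2))
    if h or d[1]>2: break
    y-=2
cv2.imwrite("pics/side_%d.png"%(o["clock"]*100),im[:,:,::-1])
b=im[170:340,210:410,::-1]
cv2.imwrite("pics/c3.png",cv2.resize(b,(700,595),interpolation=cv2.INTER_CUBIC))
E
python3 push.py 76 50 12
```

```text
px per 2mm slide [0.22 0.51] per 10mm drop [0.14 2.9 ]
76.0 False 9.38 [-0.4  3.6 -2.6] 76.4 flow [0.14 0.29]
74.0 False 9.74 [-0.3  3.9 -1.8] 74.0 flow [0.27 0.66]
72.0 False 10.11 [-0.3  3.9 -1. ] 71.8 flow [0.25 0.58]
70.0 False 10.47 [ 0.2  3.8 -1.7] 69.9 flow [0.22 0.51]
68.0 False 10.84 [-0.9  4.1 -2. ] 67.9 flow [0.21 0.52]
66.0 False 11.21 [ 0.2  3.7 -2.1] 65.9 flow [0.23 0.53]
64.0 False 11.57 [1.1 0.7 0.5] 62.1 flow [0.31 3.68]
```

View pics/c3.png

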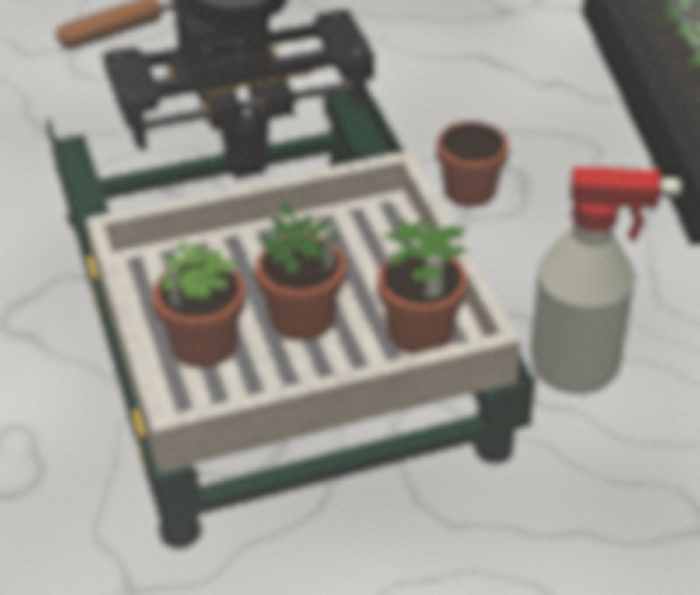

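The step at y=64 gave a 3.68 px jump and the push force fell to about 0. All four rim corners moved down (front ones now at about (520,342) and (152,428) in the crop), so the board has dropped flat. Now I'll back off.

```bash
python3 - <<'E'
from fit import *
robot.move_straight(P(130,104),velocity=80)
robot.move_straight(P(180,260),velocity=150)
robot.reach([232.8,580,224],[.8284,.5601,0,0])
o=robot.get_obs(); print(o["clock"],o["force"].round(2))
a=robot.read_camera("side")[:,:,::-1]; b=robot.read_camera("top")[:,:,::-1]
cv2.imwrite("pics/sideF.png",a);cv2.imwrite("pics/topF.png",b)
cv2.imwrite("pics/cF.png",np.hstack([cv2.resize(a[180:330,215:415],(400,300),interpolation=cv2.INTER_CUBIC),cv2.resize(b[195:345,205:405],(400,300),interpolation=cv2.INTER_CUBIC)]))
cv2.imwrite("pics/topFz.png",cv2.resize(b[195:360,200:405],None,fx=3.6,fy=3.6,interpolation=cv2.INTER_CUBIC))
E
```

```text
15.3917 [ 0.3  -0.05  0.4 ]
```

View pics/cF.png

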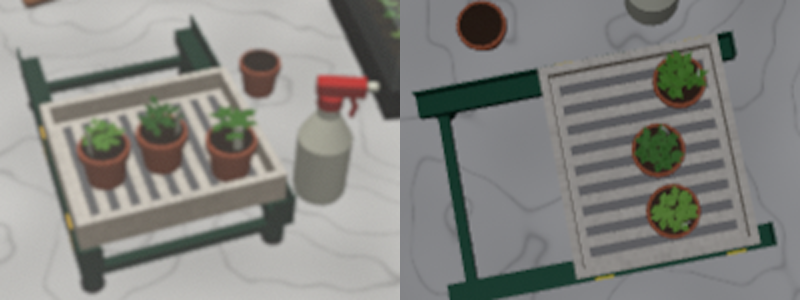

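View pics/topFz.png

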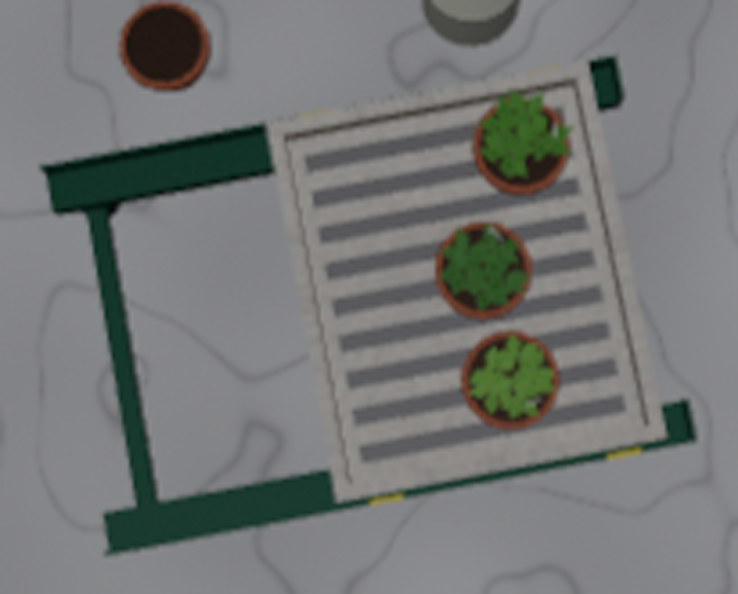

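View pics/topF.png

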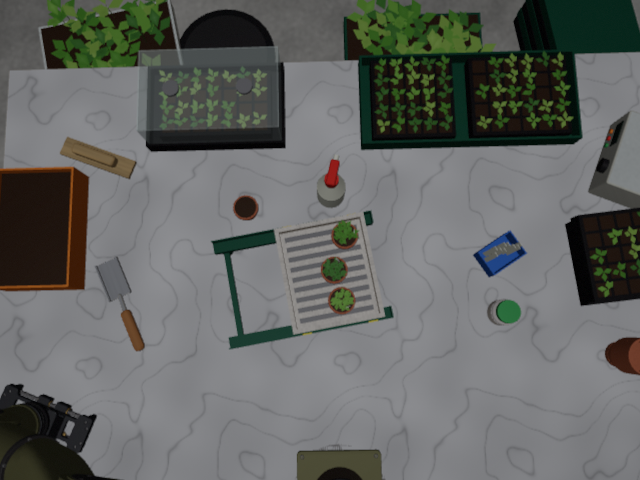

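The pots are upright, nothing else has moved, and the arm is clear. One check remains: fitting the final pose from the rim corners in the crop at (268,123), (586,64), (665,437), (335,503).

```bash
python3 - <<'E'
from fit import *
s=np.array([515.54,79.17]);a=.1624;ex=np.array([np.cos(a),np.sin(a)]);ey=np.array([-ex[1],ex[0]])
T=np.array([(268,123),(586,64),(665,437),(335,503)])/3.6+[200,195]
S=np.array([(520,342),(152,428)])/3.5+[210,170]
for z in(122,112):
    L=[(128,110,z),(128,-110,z),(-128,-110,z),(-128,110,z)]
    q,r=solve([("top",L,T),("side",[L[1],L[2]],S)]);print(z,q,"in stand",(q[:2]-s)@ex,(q[:2]-s)@ey,"rms",r.std().round(2))
robot.sign_off()
E
```

```text
122 [5.28613477e+02 1.15719574e+01 1.68644536e-01] in stand 1.9717267124629636 -68.8224052822022 rms 1.22
112 [5.29438965e+02 1.34976403e+01 1.68743594e-01] in stand 3.0977105928457167 -67.05553103136711 rms 0.59
the job is handed in; nothing more can be done
```

I pushed the board to the right along its rails with closed fingertips, centred on its left-hand end, until it dropped into the notches. I then backed straight off, lifted clear and handed the job in. The clock read 15.4 s with the arm clear.

- **Drop:** the last 2 mm step moved the board by 3.7 px in the side view, against about 0.5 px for a normal step. At the same moment the push force fell from about 4 N to about 0 N, and I stopped there. All four rim corners had gone down.
- **Final pose:** the fit puts the board at y ≈ -67 mm in the stand's frame. Home is -70 ± 3.5 mm. The dropped height fits the image better than the raised one (0.6 px against 1.2 px).
- **Surroundings:** the pots are upright, and in the final pictures nothing else appears to have moved.

Two checks were imperfect:
- **Corner tracking:** my first optical tracking of the board's corners drifted during the push (35 mm of slide, against about 43 mm of arm travel), so I replaced it with tracking of features on the board and pots.
- **Sideways position:** the final fit shows the board about 3 mm off centre, slightly more than the stated 2 mm of side play. I put that down to calibration and corner-picking error.

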